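Sweep glue chips off a laptop's underside and snap the memory cover on

ROBOT

A 6-joint arm with a two-finger parallel gripper is mounted at the origin on the work surface. World frame = base frame: x ahead of the robot, y to its left, z up, the work surface at z = 0. Lengths are in mm, angles in rad, forces in N, time in s.
With the tool pointing down it reaches from about 300 to 750 mm from the base axis. Payload 8.5 kg.
Tool frame: the origin (TCP) lies midway between the tips of the shut fingers; the grasp point (between the pads) lies behind it (arm.hold_point_z is the z of the grasp point in the tool frame, in mm); z points along the fingers, y is the line along which they close (so a half turn about z gives the same grasp; the last joint's range is limited). The gripper opens to 85 mm and grips with 20 to 120 N. Pads are 22 mm wide; open, the fingers measure 114 mm over their backs; the gripper's body (76 mm by 85 mm) begins 54 mm behind the grasp point. The pads swing forward as they close: fully open they stand 13 mm farther back than shut.
Start: joints at [0.981, 0.381, 1.297, -0, 1.464, -0.215], TCP at [201.338, 511.804, 231.322] pointing down, gripper open.
Joint ranges: [-3.11, 3.11], [-0.89, 2.33], [0.22, 2.48], [-1.42, 4.56], [0.17, 2.85], [-2.88, 2.88]. Speed limits (rad/s): [2.39, 2.39, 3.14, 3.14, 3.14, 3.14].

INTERFACE

Orientations are given as a rotation vector (axis times angle).
In Python, from station import arm gives the robot as it stands.
- The arm moves only by the tool carry_out, never from a script. Its argument "motion" is a list of rows, each a list of 7 numbers: the shift along the world's x, y, z normalised to -1 to 1, where 1 is 0.025 m, then the turn, a rotation vector about the world's x, y, z normalised to -1 to 1, where 1 is 5 degrees, then the opening in per cent of the stroke, from 0 (shut) to 100 (fully open). In form: [[dx, dy, dz, rx, ry, rz, fingers], ...]. A call has 1 to 10 rows; each row shifts and turns the commanded pose from where the row before left it; what a row does not reach is not made up. A row lasts 1/12 s, in which the tool goes at most 41.7 mm and 7.16 degrees, less where a joint would pass 70% of its speed; a pose out of reach is approached as far as the arm can. A call with a number of a shift or a turn outside -1 to 1 is refused whole. A call with a gripper value outside its range is refused whole. The fingers move at their own pace and stop on an object; "squeeze" is the grip in N (left out, the last holds). Time passes only in rows, so rows that do not move let the fingers close. It gives the time, the measured TCP pose, the force, the opening and the grip force at its end, in the units of the state.
- arm.get_state(): the state, without advancing time (a new reading comes with each control period).
- arm.snapshot(name): name is "scene" or "side" or "wrist"; returns a dict with "pixels" (480x640x3 uint8, red, green, blue), "depth" (480x640 float32, mm along the optical axis (not along the pixel's ray), 0 where there is no reading), "vfov" (degrees; the focal length in pixels is half the picture's height over the tangent of half this angle, whatever the lens; pixels are square), "cx", "cy" (the principal point, pixels), "dist_coeffs" ([k1, k2, p1, p2, k3] as OpenCV has them; the pictures are not rectified), "R" (3x3) and "t" (3): a world point X has camera coordinates R X + t. Camera axes: x right, y down, z forward; pixel columns grow to the right and rows downward; lengths in mm; the calibration is good to about 2 mm. A picture is of the moment at which its call begins.
- arm.finish_job(): hands the job in; it is judged then, once.
Trained networks look in a picture, given as the dict that the camera call returned (one of the last four; its "shot" number tells which), for a name from the list of things; names that differ only in an ending like _2 or _b are one class to them, and where a whole thing is asked for, a point or a joint stands for the part that bears it (a point fixed in the world has none). Each returns a list of dicts, best first, with "confidence" (0 to 1); they miss things now and then, are a little off and sometimes report something else, mostly with a low value. They report only what shows in the picture. A call takes as long as a camera call. They do not tell look-alikes from the thing itself.
- arm.search_frame(picture, thing): "bbox" ([centre column, centre row, width, height] in pixels, round what is visible of it).
- arm.tip_of(picture, thing): "at" ([column, row] in pixels: a listed point, or the origin of a listed thing).
The state is a dict: "clock": time; "qpos": joint angles; "joint_vel": joint speeds; "effort": joint torques, N m; "tcp_pos": TCP position; "tool_rot": TCP orientation; "force": force on the tool from outside, world axes, zero at the start; "torque": the same for the moment, N m; "width": finger opening in mm; "finger_force": force on a finger pad.
Only numpy, scipy, OpenCV 4.12 (cv2) and the standard library are available. Lean on these libraries where they do the work, as an engineer would, in place of code of your own. Each camera call takes 0.05 s, during which the arm holds its last target. There are 200 camera calls.

TASK

Someone once glued this laptop's memory cover on: four chips of the hard ivory glue lie loose on the upturned case beside the open memory bay. Hold the scraper block and sweep all four chips off the case onto the bench, none of them into the bay and none moved by the fingers, and stand the scraper back on the bench. Then fit the new cover over the bay, press it down until both its catches snap and it lies flat on the case, and finish while still pressing firmly on it with the fingers; leave everything else in its place.

Things in the scene. Friction and masses are not known exactly. Their poses are not given: they have to be found in the camera images.
- laptop: Closed grey laptop lying on its lid, underside up, fixed: 205 mm (its x) by 290 (its y) by 32 high. Origin: centre of its footprint at bench level, z up. The flat underside is at z = 32 mm; only four rubber feet, 3 mm high and 16 across, at x +-88, y +-130 mm, stand above it. The chips start between x = -50 and +45, y = -5 and -110 mm; sweeping to -y takes them away from the bay, over the edge at y = -145.
- bay (a point): Centre of the mouth of the open memory bay, at x = -10, y = +72, z = 32 mm of the laptop; axes as the laptop's. The bay is a rectangular hole 88 mm (x) by 50 mm (y), 18 mm deep, with a sprung catch in each long wall.
- catch_l (a joint): Sprung catch in the bay's +y wall, 60 mm long, in m: 0 = at rest, its nose 4.5 mm out of the wall and 9 mm below the case; up to 0.006 = pushed back into the wall. The cover's leg drives it back about 2.5 mm down its ramp, then it springs back to 0 over the leg's rib: the snap.
- catch_r (a joint): The same in the bay's -y wall.
- cover: New bay cover, grey plastic, 60 g: plate 100 mm (its x) by 62 (its y) by 6 thick, on two snap legs 15.5 mm long under its long sides; 21.5 mm high in all, starting on the bench plate up. Origin: centre, at the legs' lower end, z up. The legs measure 84 mm (x) and 46 mm over their ribs (y): 2 mm play all round in the bay. Its x goes along the laptop's x, either way round.
- cover_top (a point): Middle of the cover's top face. Let down into the bay, it rests 15 mm above the case (plate 9 mm off it). Pressed here the force climbs from about 4 to 9-13 N over the next 4 mm, drops to almost nothing as both catches snap, and the plate goes the last 5 mm flat onto the case: this point is then 6 mm above it.
- scraper: Scraper block, off-white plastic, 110 g, standing on the bench: foot 90 mm (its x) by 30 mm (its y) by 14 mm with a black rubber sole, and on it a grip rib 64 mm (x) by 18 mm (y), from 14 to 48 mm above the sole, to be pinched across y. Origin: centre of the sole; z up. It pushes chips with the long upright sides of the foot.
- chip1: Loose chip of hard ivory glue, about 20 to 26 mm by 10 to 16 mm, 6 mm thick, 10 g, lying flat on the laptop's underside at the start. Origin: about its centre, on its lower face.
- chip2: Loose chip of hard ivory glue, about 20 to 26 mm by 10 to 16 mm, 6 mm thick, 10 g, lying flat on the laptop's underside at the start. Origin: about its centre, on its lower face.
- chip3: Loose chip of hard ivory glue, about 20 to 26 mm by 10 to 16 mm, 6 mm thick, 10 g, lying flat on the laptop's underside at the start. Origin: about its centre, on its lower face.
- chip4: Loose chip of hard ivory glue, about 20 to 26 mm by 10 to 16 mm, 6 mm thick, 10 g, lying flat on the laptop's underside at the start. Origin: about its centre, on its lower face.
- fan: Bystander: laptop blower fan, 80 x 66 x 11 mm. Origin: centre of its underside.
- mouse: Bystander: silver computer mouse, 108 x 58 x 36 mm. Origin: centre of its underside.
- screwdriver: Bystander: black screwdriver, 160 mm long, lying. Origin: its middle, at bench level.
- tweezers: Bystander: steel tweezers, 120 mm long, lying. Origin: about its middle, at bench level.
- ssd: Bystander: flat aluminium drive, 100 x 70 x 7 mm. Origin: centre of its underside.
- dish: Bystander: small steel screw dish, 72 mm across, 18 mm high. Origin: centre of its underside.
- solder_reel: Bystander: reel of solder wire standing on its flange, 54 mm across, 40 mm high. Origin: centre of its underside.
Not all that is in view belongs to the job. Leave any blue, red or turquoise look-alike of the scraper alone.

How it is judged (in metres and radians):
On the way, in this order (a step that is already met when the one before it is completed fails the run):
1. with the scraper in the fingers, all four chips are off the laptop (contact force between the fingers and scraper above 1 N and z of each of chip1, chip2, chip3, chip4 in the frame of laptop below 0.02 m), for 0.1 s.
2. the cover is pressed through its snap: flat on the case, both catches sprung back (z of cover in the frame of laptop below 0.0185 m and horizontal distance between cover and bay below 0.004 m and angle between the z axis of cover and the z axis of laptop, either way round below 0.05 rad and value of joint each of catch_l, catch_r below 0.001 m and contact force between the fingers and cover above 2 N), for 0.2 s.
At the end, for the whole second after the job is handed in: The cover lies flat on the case (within 2 mm of fully down, 4 mm sideways, 3 degrees), both catches are back within 1 mm of rest, the fingers still press on it and it on the laptop with more than 4 N; all four chips are off the laptop and the scraper stands upright on the bench, let go (z of cover in the frame of laptop below 0.0185 m and horizontal distance between cover and bay below 0.004 m and angle between the z axis of cover and the z axis of laptop, either way round below 0.05 rad and value of joint each of catch_l, catch_r below 0.001 m and contact force between the fingers and cover above 4 N and contact force between cover and laptop above 4 N and linear speed of cover below 0.01 m/s and z of each of chip1, chip2, chip3, chip4 in the frame of laptop below 0.02 m and height (world z) of scraper below 0.008 m and angle between scraper's own z axis and vertical below 0.12 rad and contact force between the fingers and scraper below 0.1 N); the arm keeps its last pose, push and grip.
It fails at once if a chip drops into the memory bay ((x of chip1 in the frame of laptop between -0.054 and 0.034 m and y of chip1 in the frame of laptop between 0.047 and 0.097 m and z of chip1 in the frame of laptop below 0.029 m) or (x of chip2 in the frame of laptop between -0.054 and 0.034 m and y of chip2 in the frame of laptop between 0.047 and 0.097 m and z of chip2 in the frame of laptop below 0.029 m) or (x of chip3 in the frame of laptop between -0.054 and 0.034 m and y of chip3 in the frame of laptop between 0.047 and 0.097 m and z of chip3 in the frame of laptop below 0.029 m) or (x of chip4 in the frame of laptop between -0.054 and 0.034 m and y of chip4 in the frame of laptop between 0.047 and 0.097 m and z of chip4 in the frame of laptop below 0.029 m)).
It fails at once if the fingers push a chip that lies on the laptop ((contact force between the fingers and chip1 above 0.5 N and z of chip1 in the frame of laptop above 0.026 m) or (contact force between the fingers and chip2 above 0.5 N and z of chip2 in the frame of laptop above 0.026 m) or (contact force between the fingers and chip3 above 0.5 N and z of chip3 in the frame of laptop above 0.026 m) or (contact force between the fingers and chip4 above 0.5 N and z of chip4 in the frame of laptop above 0.026 m)).
It fails at once if a bystander is moved more than 3 cm (distance of any of fan, mouse, screwdriver, tweezers, ssd, dish, solder_reel from where it was at the start of the episode above 0.03 m).
It also fails if it takes over 72 s, if anything falls off the work surface, if the arm or the gripper's body presses on something with over 40 N, if the wrist force passes 120 N, or if a joint passes its speed limit or range.

## Working session

There is one attempt and no reset: what is moved stays moved. The work goes in short steps, Python scripts to look and compute and a tool call to move; the robot and the scene stay as the last step left them, time stands still between calls to the robot, and variables do not carry over. Pictures are saved under pics/ and viewed, at most 10 in all, crops included, and the job is handed in when it is done.

Besides the shell and the picture viewer there is one more tool, called after "Request:" as name(argument=value, ...), one argument or row to a line, values as JSON. carry_out: Moves the arm, as the interface text tells. Scaled input: -1 to 1 covers 0.025 m each way for a shift and 5 degrees each way for a turn. Its arguments: {"type":"object","properties":{"motion":{"type":"array","items":{"type":"array","items":{"type":"number"}}},"squeeze":{"type":"number"}},"required":["motion"]}

```bash
mkdir -p pics; cat > h.py <<'E'
import numpy as np, cv2
from station import arm
def K(p):
    f=240/np.tan(np.radians(p["vfov"])/2); return np.array([[f,0,p["cx"]],[0,f,p["cy"]],[0,0,1]])
def ray(p,uv):
    n=cv2.undistortPoints(np.array([[uv]],float),K(p),np.array(p["dist_coeffs"],float))[0,0]
    R=np.array(p["R"]);t=np.array(p["t"]); return -R.T@t, R.T@np.array([n[0],n[1],1.])
def at_z(p,uv,z):
    c,d=ray(p,uv); return c+d*(z-c[2])/d[2]
def at_depth(p,uv):
    u,v=int(round(uv[0])),int(round(uv[1])); w=p["depth"][max(v-2,0):v+3,max(u-2,0):u+3]; w=w[w>0]
    c,d=ray(p,uv); return c+d*np.median(w) if len(w) else None
def cloud(p):
    v,u=np.mgrid[0:480,0:640]; n=cv2.undistortPoints(np.stack([u,v],-1).reshape(-1,1,2).astype(float),K(p),np.array(p["dist_coeffs"],float))[:,0]
    d=p["depth"].reshape(-1,1); X=np.hstack([n,np.ones((len(n),1))])*d
    return ((X-np.array(p["t"]))@np.array(p["R"])).reshape(480,640,3)
def proj(p,X):
    R=np.array(p["R"]);return cv2.projectPoints(np.array(X,float).reshape(-1,1,3),cv2.Rodrigues(R)[0],np.array(p["t"],float),K(p),np.array(p["dist_coeffs"],float))[0][:,0]
def save(p,n): cv2.imwrite(f"pics/{n}.png",cv2.cvtColor(p["pixels"],cv2.COLOR_RGB2BGR))
E
python3 - <<'E'
from h import *
np.set_printoptions(precision=1,suppress=True)
s=arm.get_state();print(s["tcp_pos"],s["tool_rot"],arm.hold_point_z,s["width"])
for cam in("scene","side"):
    p=arm.snapshot(cam);save(p,cam+"0");print(cam,-np.array(p["R"]).T@np.array(p["t"]))
    for th in("laptop","bay","cover","cover_top","scraper","chip1","fan","mouse","screwdriver","tweezers","ssd","dish","solder_reel"):
        for r in arm.tip_of(p,th)[:5]:
            print(th,round(r["confidence"],2),np.array(r["at"]),at_depth(p,r["at"]))
E
```

```text
[201.2 511.6 230.7] [-0.6 -3.1  0. ] -18.700000000000003 85.44423065545165
scene [1144.6  541.9 1439.2]
laptop 0.91 [308.9 258.5] [570.2  -5.6  31.9]
bay 0.6 [326.7 271.1] [563.5  49.7  18.1]
cover 0.81 [235.2 180.1] [ 505.2 -340.4   21.2]
cover 0.68 [523.7 327.7] [370.3 527.4  12.3]
cover_top 0.58 [239.  178.6] [ 495.3 -334.4   23.3]
scraper 0.98 [374.3 325.8] [607.9 240.9  22.1]
scraper 0.97 [489.  271.7] [306.6 379.7  39.5]
scraper 0.84 [431.3 268.6] [378.  254.7  10.2]
scraper 0.72 [437.  314.2] [474.5 340.2   5.2]
scraper 0.66 [398.  230.9] [340.  117.5  11. ]
chip1 0.55 [306.1 223.9] [494.7 -80.4  35.2]
chip1 0.52 [299.3 246.5] [561.7 -46.2  38.9]
chip1 0.48 [293.8 236. ] [543.5 -82.2  31.8]
chip1 0.45 [313.5 243.8] [530.3 -23.6  36.7]
chip1 0.44 [213.  140.3] [ 434.2 -505.1    6.4]
mouse 0.89 [197.2 222.9] [ 681.1 -310.8   34.7]
screwdriver 0.7 [526.7 326.2] [365.2 531.1  18.2]
tweezers 0.63 [196.9 224.7] [ 686.2 -306.4   36.1]
tweezers 0.55 [254.2 136.2] [ 340.7 -423.2    2.2]
ssd 0.82 [215.9 138.9] [ 425.7 -500.9    8.4]
dish 0.59 [341.6 363.4] [730.7 236.3   5.2]
solder_ree
[... 436 characters left out ...]
 233.7  12.6]
scraper 0.67 [242.6 238.4] [327.   99.3  25. ]
scraper 0.56 [225.9 190.6] [297.2 342.4  32. ]
chip1 0.54 [314.9 256.3] [533.3 -33.9  35.7]
chip1 0.51 [328.8 258. ] [573.6 -47.5  33.8]
chip1 0.43 [325.6 269.9] [552.9 -94.5  34.9]
chip1 0.41 [307.5 271.1] [498.8 -90.8  37.3]
fan 0.82 [314.5 180.8] [616.2 361.3  11.9]
fan 0.15 [310.6 270.9] [508.4 -89.7  35. ]
mouse 0.92 [385.3 331.5] [ 659.6 -342.6   33.7]
screwdriver 0.51 [236.8 165. ] [351.5 518.9   7. ]
tweezers 0.76 [269.6 394. ] [ 331.2 -444.7    1.3]
ssd 0.81 [318.  407.3] [ 440.5 -506.9    7.8]
ssd 0.48 [235.1 164.2] [345.9 529.8   3.7]
dish 0.63 [354.5 205.9] [724.5 206.2   4.1]
dish 0.43 [319.3 260.2] [543.5 -50.3  33.2]
```

```bash
python3 - <<'E'
import cv2
a=cv2.imread("pics/scene0.png")[100:400,150:550];cv2.imwrite("pics/a.png",cv2.resize(a,(800,600),interpolation=cv2.INTER_CUBIC))
a=cv2.imread("pics/side0.png")[140:428,170:410];cv2.imwrite("pics/b.png",cv2.resize(a,(500,600),interpolation=cv2.INTER_CUBIC))
E
```

```text
(no output)
```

View pics/a.png

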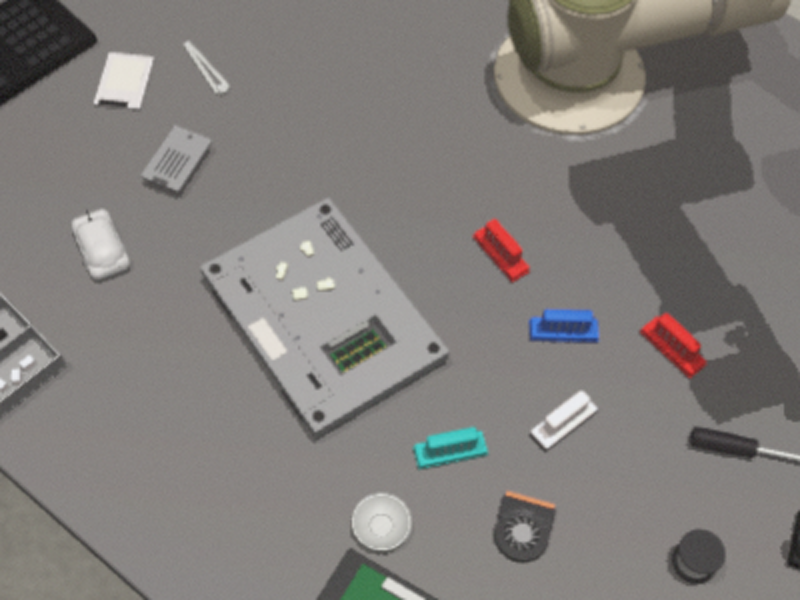

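View pics/b.png

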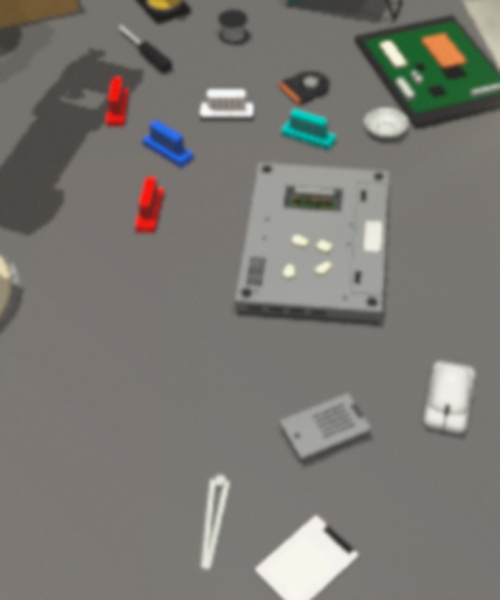

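The white scraper is at about (431,309) in the scene image, which is world (474,340). The cover is near (498,-348). The four chips lie on the laptop's -y half, and the bay is near (566,65). Next I'll get accurate outlines from the depth.

```bash
cat >> h.py <<'E'
def rect(pts):
    r=cv2.minAreaRect(pts[:,:2].astype(np.float32));b=cv2.boxPoints(r);e=[b[1]-b[0],b[2]-b[1]];l=max(e,key=np.linalg.norm)
    return np.array(r[0]),sorted(r[1]),np.degrees(np.arctan2(l[1],l[0]))%180
def blob(m):
    n,l,s,c=cv2.connectedComponentsWithStats(m.astype(np.uint8)); k=1+np.argmax(s[1:,4]); return l==k
E
python3 - <<'E'
from h import *
np.set_printoptions(precision=1,suppress=True)
for cam in("scene","side"):
    p=arm.snapshot(cam);C=cloud(p);X,Y,Z=C[...,0],C[...,1],C[...,2];rgb=p["pixels"].astype(int);v=p["depth"]>0
    def near(x,y,r): return v&(np.hypot(X-x,Y-y)<r)
    print(cam,"bench z",np.median(Z[near(480,-200,20)]))
    print("lap",rect(C[blob(near(555,-10,230)&(Z>25)&(Z<42))]))
    m=blob(near(498,-348,90)&(Z>14)&(Z<32));print("cover",rect(C[m]),np.median(Z[m]))
    w=(rgb.min(-1)>150)
    m=blob(near(474,335,60)&w&(Z>4)&(Z<60));print("scr",rect(C[m]),C[m][:,2].max(),m.sum())
    m=blob(near(474,335,60)&w&(Z>35)&(Z<60));print("rib",rect(C[m]),m.sum())
    m=near(535,-60,75)&(rgb.min(-1)>150)
    n,l,s,c=cv2.connectedComponentsWithStats(m.astype(np.uint8))
    for k in range(1,n):
        if s[k,4]>8: print("chip",c[k],s[k,4],at_z(p,c[k],37))
E
```

```text
scene bench z 1.1507474897210366
lap (array([557.2, -12. ]), [208.35130310058594, 296.927734375], np.float32(72.84543))
cover (array([ 497.5, -336.8]), [65.22708129882812, 105.16960144042969], np.float32(15.631299)) 22.359968890629872
scr (array([473.6, 322.3]), [34.99717712402344, 95.33921813964844], np.float32(168.4756)) 57.534100370844286 367
rib (array([478.7, 323.2]), [19.867734909057617, 62.29317092895508], np.float32(166.24525)) 176
chip [301.9 239. ] 1996 [539.  -57.1  37. ]
side bench z 0.6315440046370854
lap (array([557.8, -12.1]), [205.48187255859375, 301.30767822265625], np.float32(73.02468))
cover (array([ 497.6, -339.1]), [65.17301177978516, 102.55218505859375], np.float32(14.509849)) 22.70633030425263
scr (array([476.9, 318.4]), [38.855934143066406, 88.6959457397461], np.float32(169.70186)) 31.51646027447273 109
rib (array([476.4, 319.6]), [30.149810791015625, 63.79376220703125], np.float32(163.99974)) 89
chip [317.8 263.5] 1298 [535.5 -66.2  37. ]
```

Request:
carry_out(
  motion=[
    [1,-0.7,0,0,0,0.18,100],
    [1,-0.7,0,0,0,0.18,100],
    [1,-0.7,0,0,0,0.18,100],
    [1,-0.7,0,0,0,0.18,100],
    [1,-0.7,0,0,0,0.18,100],
    [1,-0.7,0,0,0,0.18,100],
    [1,-0.7,0,0,0,0.18,100],
    [1,-0.7,0,0,0,0.18,100],
    [1,-0.7,0,0,0,0.18,100],
    [1,-0.7,0,0,0,0.18,100],
  ],
)

```text
clock: 2.33
tcp_pos: [452.4, 335.8, 231.4]
tool_rot: [0.34, 3.123, 0.0]
force: [0.6, 0.7, 0.1]
width: 85.7
finger_force: 0.0
```

Request:
carry_out(
  motion=[
    [1,-0.64,0,0,0,0,100],
    [0,0,0,0,0,0,100],
    [0,0,0,0,0,0,100],
  ],
)

```text
clock: 2.58
tcp_pos: [477.1, 320.0, 230.9]
tool_rot: [-0.345, -3.122, 0.0]
force: [-0.0, -0.0, -0.2]
width: 85.5
finger_force: 0.0
```

```bash
cat >> h.py <<'E'
from scipy.spatial.transform import Rotation as Ro
def tool():
    s=arm.get_state();R=Ro.from_rotvec(s["tool_rot"]).as_matrix();print("tcp",np.round(s["tcp_pos"],1),"y at",round(np.degrees(np.arctan2(R[1,1],R[0,1])),2),"z",np.round(R[:,2],4),"w",round(s["width"],1),"F",np.round(s["force"],1),"ff",s["finger_force"],"t",round(s["clock"],2))
E
python3 - <<'E'
from h import *
np.set_printoptions(precision=1,suppress=True)
tool()
p=arm.snapshot("wrist");save(p,"w1");C=cloud(p);X,Y,Z=C[...,0],C[...,1],C[...,2];v=p["depth"]>0
print("cam",-np.array(p["R"]).T@np.array(p["t"]), [C[i,j] for i,j in((100,100),(100,540),(400,100),(400,540))])
near=v&(np.hypot(X-476,Y-321)<70)
for lo,hi in((40,60),(8,25)):
    m=near&(Z>lo)&(Z<hi)
    if m.sum(): m=blob(m);print(lo,rect(C[m]),np.median(C[m],0),m.sum())
print([ (r["confidence"],r["at"],at_depth(p,r["at"])) for r in arm.tip_of(p,"scraper")[:3]])
E
```

```text
tcp [477.1 320.  230.9] y at 77.39 z [-0. -0. -1.] w 85.5 F [-0.  -0.  -0.2] ff 0.0 t 2.58
cam [411.9 335.8 373.6] [array([317.7, 130.6,  15.6]), array([414.6, 574.9,   0.5]), array([463.5, 263.4, 298.9]), array([490.7, 381.2, 297.8])]
40 (array([478.5, 325.3]), [17.400224685668945, 62.92670822143555], np.float32(167.90562)) [477.  325.8  47.6] 1091
8 (array([479. , 325.7]), [30.075408935546875, 87.37370300292969], np.float32(168.28595)) [465.5 330.1  13.8] 1051
[(0.82, [232.1, 123.9], array([372.5, 259.9,  37. ])), (0.78, [329.5, 27.1], array([307.4, 370. ,  22.4])), (0.73, [94.1, 113.4], array([336. , 139.4,  48.1]))]
```

View pics/w1.png

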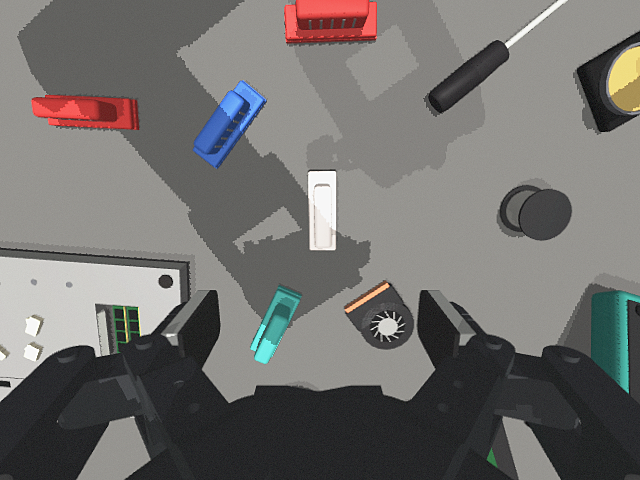

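The white scraper is at pixel (322,210), clear of its neighbours. From the wrist camera it is at (478.7,325.5), with its long axis at 168°. I'll descend and grip it.

Request:
carry_out(
  motion=[
    [0.06,0.22,-1,0,0,0.14,100],
    [0,0,-1,0,0,0,100],
    [0,0,-1,0,0,0,100],
    [0,0,-1,0,0,0,100],
    [0,0,-1,0,0,0,100],
    [0,0,-1,0,0,0,100],
    [0,0,-1,0,0,0,100],
    [0,0,-1,0,0,0,100],
    [0,0,-0.5,0,0,0,100],
    [0,0,0,0,0,0,100],
  ],
  squeeze=60,
)

```text
clock: 3.52
tcp_pos: [475.5, 326.6, 16.4]
tool_rot: [-0.319, -3.121, 0.004]
force: [-0.2, -0.5, -0.7]
width: 85.1
finger_force: 0.0
```

Request:
carry_out(
  motion=[
    [0,0,0,0,0,0,0],
    [0,0,0,0,0,0,0],
    [0,0,0,0,0,0,0],
    [0,0,0,0,0,0,0],
    [0,0,0,0,0,0,0],
    [0,0,0,0,0,0,0],
    [0,0,0,0,0,0,0],
    [0,0,0,0,0,0,0],
  ],
)

```text
clock: 4.18
tcp_pos: [478.2, 326.5, 19.6]
tool_rot: [0.322, 3.124, 0.001]
force: [-1.0, -0.0, 5.9]
width: 16.7
finger_force: 60.0
```

Request:
carry_out(
  motion=[
    [0,0,1,0,0,0,0],
    [0,0,1,0,0,0,0],
    [0,0,1,0,0,0,0],
    [0,0,1,0,0,0,0],
    [0,-0.5,1,0,0,-0.2,0],
    [0.2,-1,0.5,0,0,-0.2,0],
    [0.2,-1,0,0,0,-0.2,0],
    [0.2,-1,0,0,0,-0.2,0],
    [0.2,-1,0,0,0,-0.2,0],
    [0.2,-1,0,0,0,0,0],
  ],
)

```text
clock: 5.02
tcp_pos: [502.7, 187.6, 156.3]
tool_rot: [-0.459, -3.107, 0.0]
force: [-0.5, 0.1, -0.7]
width: 17.1
finger_force: 59.0
```

Request:
carry_out(
  motion=[
    [0.2,-1,0,0,0,0,0],
    [0.2,-1,0,0,0,0,0],
    [0.2,-1,0,0,0,0,0],
    [0.2,-1,0,0,0,0,0],
    [0.2,-1,0,0,0,0,0],
    [0.2,-1,0,0,0,0,0],
    [0.2,-0.8,0,0,0,0,0],
    [0,0,0,0,0,0,0],
    [0,0,0,0,0,0,0],
  ],
)

```text
clock: 5.77
tcp_pos: [537.7, 18.1, 156.0]
tool_rot: [-0.461, -3.107, -0.0]
force: [0.1, -0.1, -2.0]
width: 17.0
finger_force: 59.0
```

```bash
python3 - <<'E'
from h import *
np.set_printoptions(precision=1,suppress=True)
tool()
p=arm.snapshot("wrist");save(p,"w2");C=cloud(p);X,Y,Z=C[...,0],C[...,1],C[...,2];v=p["depth"]>0
rgb=p["pixels"].astype(int)
o=np.array([557.5,-12]);a=np.radians(-17);ex=np.array([np.cos(a),np.sin(a)]);ey=np.array([-ex[1],ex[0]])
lx=(C[...,:2]-o)@ex;ly=(C[...,:2]-o)@ey
m=v&(np.abs(lx)<70)&(ly<20)&(ly>-125)
print("case z",np.median(Z[m]))
m&=(Z>np.median(Z[m])+3)&(Z<np.median(Z[m])+11)
n,l,s,c=cv2.connectedComponentsWithStats(m.astype(np.uint8))
for k in range(1,n):
    if s[k,4]>25: q=l==k;print("chip",c[k],s[k,4],"lx",lx[q].min(),lx[q].max(),"ly",ly[q].min(),ly[q].max(),"z",np.median(Z[q]))
E
```

```text
tcp [537.7  18.1 156. ] y at 73.11 z [-0.  0. -1.] w 17.0 F [ 0.1 -0.1 -2. ] ff 59.01668965816498 t 5.77
case z 214.32894886303302
chip [264.3 351. ] 450 lx -45.90296549251097 -30.545839621052085 ly 2.948073432917165 15.210880361441523 z 223.2495033092904
chip [166.5 362. ] 1348 lx -40.94846906522106 -34.54728578965501 ly -28.103232079431773 -8.904626100376099 z 221.6837543286234
chip [188.  418.4] 645 lx -24.613150521482893 -16.274645156776828 ly -18.827967638031293 -8.812384360553851 z 220.4025444540189
```

View pics/w2.png

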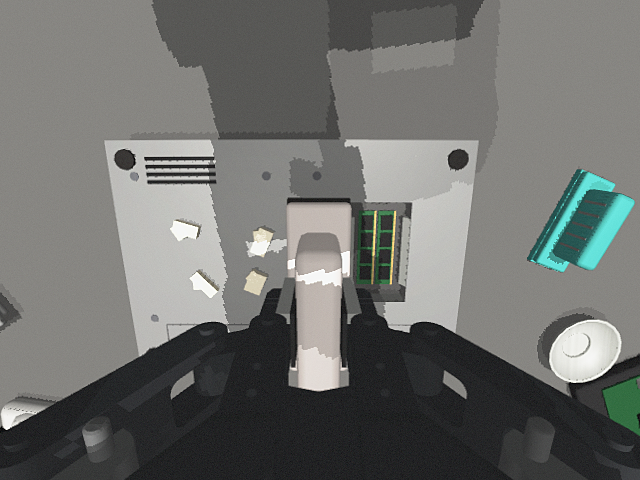

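The laptop is square with the tool. The chips are at (184,230), (203,284), (260,241) and (256,281), feet at (124,160) and (458,160), and the scraper is held upright. Next I'll convert these to laptop coordinates.

```bash
python3 - <<'E'
from h import *
np.set_printoptions(precision=1,suppress=True)
p=arm.snapshot("wrist")
f=[at_z(p,u,35)[:2] for u in((124,160),(458,160))]
d=f[1]-f[0];print("feet",f,np.linalg.norm(d),"expect 260; y axis at",np.degrees(np.arctan2(d[1],d[0])))
ey=d/np.linalg.norm(d);ex=np.array([ey[1],-ey[0]]);o=(f[0]+f[1])/2+88*ex;print("origin",o,"bay",o-10*ex+72*ey, ex)
L=lambda q:np.array([(q-o)@ex,(q-o)@ey])
for u in((184,230),(203,284),(260,241),(256,281)): print("chip",L(at_z(p,u,37)[:2]))
for u in((358,203),(411,203),(408,301)): print("baycorner",L(at_z(p,u,32)[:2]))
print("tcp",L(np.array(arm.get_state()["tcp_pos"][:2])))
print("scr rear-top corners",L(at_z(p,(288,200),150)[:2]),L(at_z(p,(351,200),150)[:2]))
E
```

```text
feet [array([ 438.6, -107.5]), array([513.5, 140.6])] 259.2217314975666 expect 260; y axis at 73.19853589298124
origin [560.3  -8.9] bay [571.6  62.9] [ 1.  -0.3]
chip [-32.5 -87.6]
chip [ 14.7 -76.4]
chip [-23.3 -26.2]
chip [ 11.9 -31.2]
baycorner [-53.8  53.5]
baycorner [-53.8  96.3]
baycorner [ 32.7 100.2]
tcp [-30.   20.5]
scr rear-top corners [-74.2   7.7] [-74.3  36. ]
```

Request:
carry_out(
  motion=[
    [0.8,-0.24,0,0,0,0,0],
    [0,0,-1,0,0,0,0],
    [0,0,-1,0,0,0,0],
    [0,0,-1,0,0,0,0],
    [0,0,-0.6,0,0,0,0],
    [0,0,-0.4,0,0,0,0],
    [0,0,-0.1,0,0,0,0],
    [0,0,0,0,0,0,0],
    [0,0,0,0,0,0,0],
  ],
)

```text
clock: 6.62
tcp_pos: [558.3, 13.1, 54.8]
tool_rot: [0.457, 3.107, -0.0]
force: [0.5, 0.7, -1.6]
width: 17.1
finger_force: 59.0
```

```bash
python3 -c "
from h import *
tool();p=arm.snapshot('side');save(p,'s2')"
```

```text
tcp [558.3  13.1  54.8] y at 73.25 z [ 1.6e-03 -3.0e-04 -1.0e+00] w 17.1 F [ 0.5  0.7 -1.6] ff 59.03141677379608 t 6.62
```

Request:
carry_out(
  motion=[
    [0,0,-0.08,0,0,0,0],
    [0,0,0,0,0,0,0],
    [-0.1,-0.33,0,0,0,0,0],
    [-0.1,-0.33,0,0,0,0,0],
    [-0.1,-0.33,0,0,0,0,0],
    [-0.1,-0.33,0,0,0,0,0],
    [-0.1,-0.33,0,0,0,0,0],
    [-0.1,-0.33,0,0,0,0,0],
  ],
)

```text
clock: 7.33
tcp_pos: [542.5, -37.8, 51.9]
tool_rot: [0.459, 3.108, -0.0]
force: [0.3, -0.7, -1.5]
width: 17.2
finger_force: 59.0
```

```bash
python3 -c "
from h import *
tool();p=arm.snapshot('side');a=cv2.cvtColor(p['pixels'],cv2.COLOR_RGB2BGR)[215:305,270:380];cv2.imwrite('pics/s3.png',cv2.resize(a,(733,600),interpolation=cv2.INTER_CUBIC))"
```

```text
tcp [542.5 -37.8  51.9] y at 73.2 z [ 1.e-04 -0.e+00 -1.e+00] w 17.2 F [ 0.3 -0.7 -1.5] ff 59.043638706207275 t 7.33
```

View pics/s3.png

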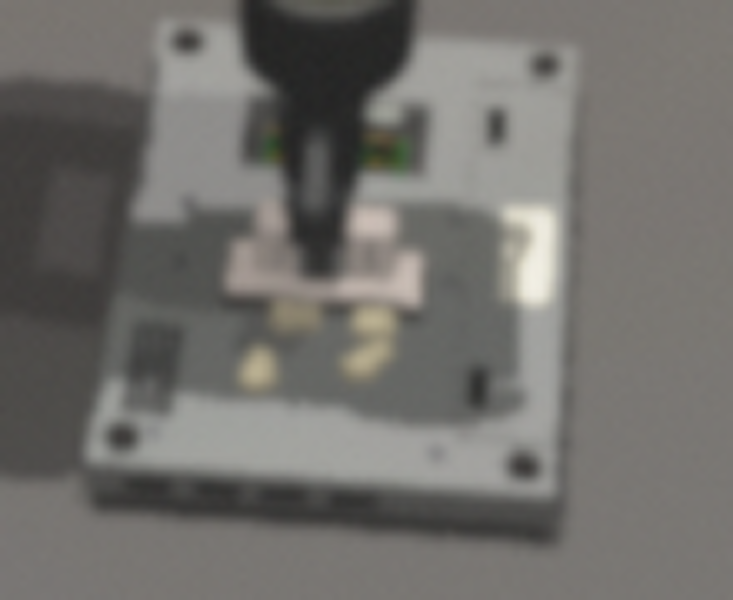

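The four chips are gathering ahead of the foot and all lie within its width, so I'll sweep on.

Request:
carry_out(
  motion=[
    [-0.1,-0.33,0,0,0,0,0],
    [-0.1,-0.33,0,0,0,0,0],
    [-0.1,-0.33,0,0,0,0,0],
    [-0.1,-0.33,0,0,0,0,0],
    [-0.1,-0.33,0,0,0,0,0],
    [-0.1,-0.33,0,0,0,0,0],
    [-0.1,-0.33,0,0,0,0,0],
    [-0.1,-0.33,0,0,0,0,0],
    [-0.1,-0.33,0,0,0,0,0],
    [-0.1,-0.33,0,0,0,0,0],
  ],
)

```text
clock: 8.22
tcp_pos: [517.6, -120.0, 51.8]
tool_rot: [-0.458, -3.108, 0.0]
force: [-0.1, 0.1, -1.7]
width: 17.2
finger_force: 59.0
```

Request:
carry_out(
  motion=[
    [-0.1,-0.33,0,0,0,0,0],
    [-0.1,-0.33,0,0,0,0,0],
    [-0.1,-0.33,0,0,0,0,0],
    [-0.08,-0.2,0,0,0,0,0],
    [0,0,0,0,0,0,0],
    [0,0,0,0,0,0,0],
  ],
)

```text
clock: 8.72
tcp_pos: [508.2, -149.1, 51.8]
tool_rot: [-0.459, -3.108, -0.0]
force: [-0.6, 0.4, -0.9]
width: 17.0
finger_force: 59.0
```

```bash
python3 -c "
from h import *
tool();p=arm.snapshot('side');a=cv2.cvtColor(p['pixels'],cv2.COLOR_RGB2BGR)[215:325,270:380];cv2.imwrite('pics/s4.png',cv2.resize(a,(600,600),interpolation=cv2.INTER_CUBIC))"
```

```text
tcp [ 508.2 -149.1   51.8] y at 73.19 z [-1.e-04  2.e-04 -1.e+00] w 17.0 F [-0.6  0.4 -0.9] ff 59.01689171791077 t 8.72
```

View pics/s4.png

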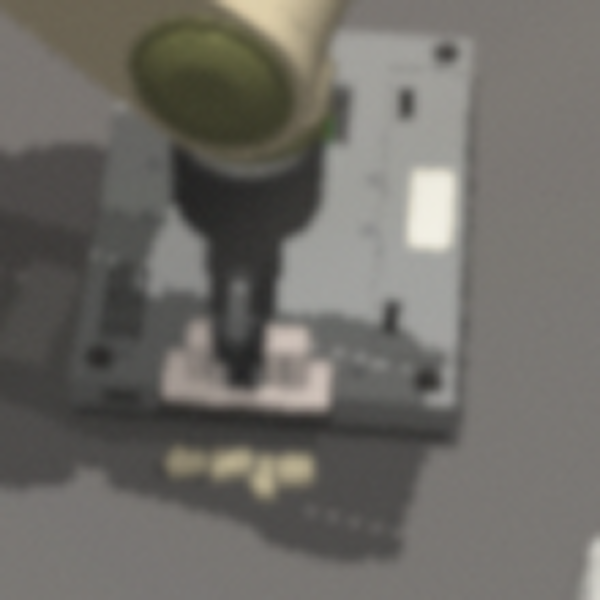

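All four chips lie on the bench past the edge, around (165–315,465). I'll stand the scraper down on free bench at about (380,-200).

Request:
carry_out(
  motion=[
    [0,0,1,0,0,0,0],
    [0,0,1,0,0,0,0],
    [-0.8,-0.2,0.4,0,0,0,0],
    [-1,-0.4,0,0,0,0,0],
    [-1,-0.4,0,0,0,0,0],
    [-1,-0.4,0,0,0,0,0],
    [-1,-0.4,-0.4,0,0,0,0],
    [-0.32,-0.2,-1,0,0,0,0],
    [0,0,-1,0,0,0,0],
    [0,0,-0.6,0,0,0,0],
  ],
)

```text
clock: 9.6
tcp_pos: [379.5, -198.5, 35.4]
tool_rot: [-0.459, -3.107, -0.001]
force: [0.5, 0.3, -1.8]
width: 17.2
finger_force: 59.0
```

Request:
carry_out(
  motion=[
    [0,0,-0.4,0,0,0,0],
    [0,0,-0.16,0,0,0,0],
    [0,0,0,0,0,0,0],
    [0,0,0,0,0,0,0],
  ],
)

```text
clock: 9.93
tcp_pos: [380.7, -198.9, 23.2]
tool_rot: [0.457, 3.108, -0.0]
force: [-0.5, -0.0, -0.2]
width: 17.0
finger_force: 59.0
```

Request:
carry_out(
  motion=[
    [0,0,-0.08,0,0,0,0],
    [0,0,-0.06,0,0,0,0],
    [0,0,0,0,0,0,0],
    [0,0,0,0,0,0,0],
  ],
)

```text
clock: 10.27
tcp_pos: [380.5, -199.0, 19.6]
tool_rot: [0.458, 3.107, -0.001]
force: [0.5, 0.5, -0.7]
width: 17.3
finger_force: 59.1
```

Request:
carry_out(
  motion=[
    [0,0,-0.03,0,0,0,0],
    [0,0,0,0,0,0,100],
    [0,0,0,0,0,0,100],
    [0,0,0,0,0,0,100],
    [0,0,0,0,0,0,100],
    [0,0,0,0,0,0,100],
    [0,0,0,0,0,0,100],
    [0,0,0.5,0,0,0,100],
    [0,0,1,0,0,0,100],
    [0,0,1,0,0,0,100],
  ],
)

```text
clock: 11.1
tcp_pos: [379.9, -198.6, 81.4]
tool_rot: [-0.458, -3.106, -0.002]
force: [0.2, 0.1, 0.0]
width: 85.5
finger_force: 0.0
```

Request:
carry_out(
  motion=[
    [0,0,1,0,0,0.7,100],
    [0.2,-0.2,1,0,0,0.7,100],
    [0.5,-0.4,1,0,0,0.7,100],
    [0.7,-0.8,1,0,0,0.7,100],
    [0.7,-0.8,1,0,0,0.7,100],
    [0.7,-0.8,0.5,0,0,0.7,100],
    [0.7,-0.8,0,0,0,0.7,100],
    [0.7,-0.8,0,0,0,0.7,100],
    [0.5,-0.8,0,0,0,0.7,100],
    [0,-0.2,0,0,0,0.1,100],
  ],
)

```text
clock: 11.93
tcp_pos: [499.1, -341.2, 217.4]
tool_rot: [0.42, -3.113, 0.0]
force: [-0.2, 0.5, 0.7]
width: 85.3
finger_force: 0.0
```

Request:
carry_out(
  motion=[
    [0,0,0,0,0,0,100],
    [0,0,0,0,0,0,100],
  ],
)

```text
clock: 12.1
tcp_pos: [497.3, -338.4, 218.2]
tool_rot: [0.414, -3.113, -0.002]
force: [0.2, 1.0, 0.4]
width: 85.3
finger_force: 0.0
```

```bash
python3 - <<'E'
from h import *
np.set_printoptions(precision=1,suppress=True)
tool()
p=arm.snapshot("wrist");save(p,"w3");C=cloud(p);X,Y,Z=C[...,0],C[...,1],C[...,2];v=p["depth"]>0
m=blob(v&(np.hypot(X-497,Y+338)<75)&(Z>14)&(Z<30));print("cover",rect(C[m]),np.median(Z[m]))
m=blob(v&(np.hypot(X-380,Y+199)<60)&(Z>38)&(Z<60));print("rib",rect(C[m]),np.median(Z[m]),m.sum())
p=arm.snapshot("side");save(p,"s5")
E
```

```text
tcp [ 497.3 -338.4  218.2] y at 105.15 z [-0.  0. -1.] w 85.3 F [0.2 1.  0.4] ff 0.0 t 12.1
cover (array([ 499.1, -336.7]), [62.017513275146484, 99.8447265625], np.float32(14.792086)) 21.509761589245862
rib (array([ 382.6, -199.6]), [18.51083755493164, 63.86469268798828], np.float32(163.62712)) 47.3878043749379 1575
```

View pics/w3.png

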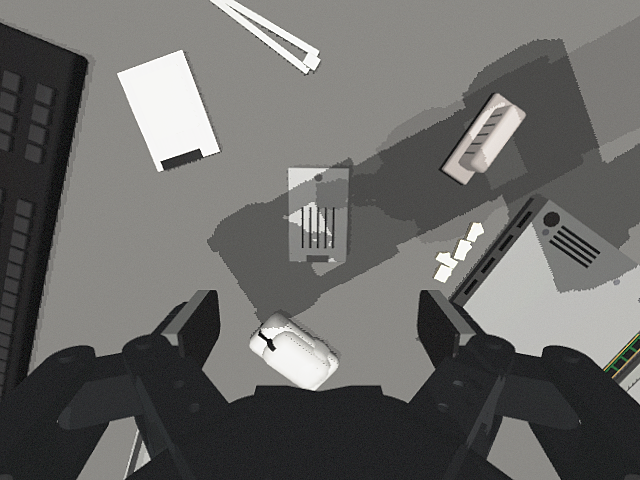

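The cover is centred at pixel (319,214), with 23 mm total finger clearance. Four chips are on the bench near (460,250), and the scraper stands at (490,135). I'll descend and grip the plate.

Request:
carry_out(
  motion=[
    [0.07,0.07,-1,0,0,-0.07,100],
    [0,0,-1,0,0,0,100],
    [0,0,-1,0,0,0,100],
    [0,0,-1,0,0,0,100],
    [0,0,-1,0,0,0,100],
    [0,0,-1,0,0,0,100],
    [0,0,-1,0,0,0,100],
    [0,0,-1,0,0,0,100],
    [0,0,-0.4,0,0,0,100],
    [0,0,0,0,0,0,100],
  ],
  squeeze=40,
)

```text
clock: 13.03
tcp_pos: [498.6, -335.9, 7.0]
tool_rot: [0.406, -3.113, -0.005]
force: [-0.4, -0.8, -0.4]
width: 85.5
finger_force: 0.0
```

Request:
carry_out(
  motion=[
    [0,0,-0.16,0,0,0,100],
    [0,0,0,0,0,0,100],
    [0,0,0,0,0,0,40],
    [0,0,0,0,0,0,40],
    [0,0,0,0,0,0,40],
    [0,0,0,0,0,0,40],
    [0,0,0,0,0,0,40],
  ],
)

```text
clock: 13.62
tcp_pos: [500.0, -337.5, 6.1]
tool_rot: [-0.406, 3.114, -0.002]
force: [-0.9, 1.4, 7.5]
width: 60.8
finger_force: 42.5
```

Request:
carry_out(
  motion=[
    [0,0,0.5,0,0,0,40],
    [0,0,1,0,0,0,40],
    [0,0,1,0,0,0,40],
    [0,0,1,0,0,-0.3,40],
    [0,0,1,0,0,-0.5,40],
    [0.2,0.5,1,0,0,-0.5,40],
    [0.4,1,1,0,0,-0.5,40],
    [0.4,1,1,0,0,-0.5,40],
    [0.4,1,1,0,0,-0.5,40],
    [0.4,1,0.5,0,0,-0.5,40],
  ],
)

```text
clock: 14.45
tcp_pos: [545.3, -223.8, 233.5]
tool_rot: [0.048, 3.137, -0.004]
force: [1.4, -0.6, -0.2]
width: 60.6
finger_force: 44.0
```

Request:
carry_out(
  motion=[
    [0.4,1,0,0,0,-0.5,40],
    [0.4,1,0,0,0,-0.5,40],
    [0.4,1,0,0,0,-0.5,40],
    [0.4,1,0,0,0,-0.5,40],
    [0.4,1,0,0,0,-0.5,40],
    [0.4,1,0,0,0,-0.5,40],
    [0.4,1,0,0,0,-0.5,40],
    [0.4,1,0,0,0,0,40],
    [0.4,1,0,0,0,0,40],
    [0.4,1,0,0,0,0,40],
  ],
)

```text
clock: 15.28
tcp_pos: [644.8, 26.7, 230.2]
tool_rot: [0.522, 3.097, -0.0]
force: [0.3, -1.2, -1.7]
width: 60.7
finger_force: 44.0
```

Request:
carry_out(
  motion=[
    [0.1,0.5,0,0,0,0,40],
    [0,0,0,0,0,0,40],
    [0,0,0,0,0,0,40],
  ],
)

```text
clock: 15.53
tcp_pos: [646.8, 37.8, 229.7]
tool_rot: [0.521, 3.098, -0.001]
force: [-0.6, -0.3, -1.2]
width: 60.8
finger_force: 44.0
```

```bash
python3 - <<'E'
from h import *
np.set_printoptions(precision=1,suppress=True)
tool()
p=arm.snapshot("wrist");save(p,"w4");C=cloud(p);X,Y,Z=C[...,0],C[...,1],C[...,2];v=p["depth"]>0
o=np.array([559.5,-10]);a=np.radians(-16.8);ex=np.array([np.cos(a),np.sin(a)]);ey=np.array([-ex[1],ex[0]])
lx=(C[...,:2]-o)@ex;ly=(C[...,:2]-o)@ey
m=v&(np.abs(lx+10)<60)&(np.abs(ly-72)<40)&(Z<27); m=blob(m);r=rect(C[m]);print("hole",r,"lap",(r[0]-o)@ex,(r[0]-o)@ey,m.sum())
print("case z",np.median(Z[v&(np.abs(lx+10)<60)&(np.abs(ly)<30)]))
m=v&(Z>150)&(Z<300)&(np.hypot(X-652,Y-37)<80);print("held",np.percentile(Z[m],[5,50,95]),m.sum())
E
```

```text
tcp [646.8  37.8 229.7] y at 70.92 z [-0. -0. -1.] w 60.8 F [-0.6 -0.3 -1.2] ff 44.01060998439789 t 15.53
hole (array([571.2,  62.4]), [50.372764587402344, 88.07846069335938], np.float32(163.17802)) lap -9.71075665785097 72.69997799632051 4357
case z 31.9704742873752
held [244.2 245.7 295.9] 49184
```

View pics/w4.png

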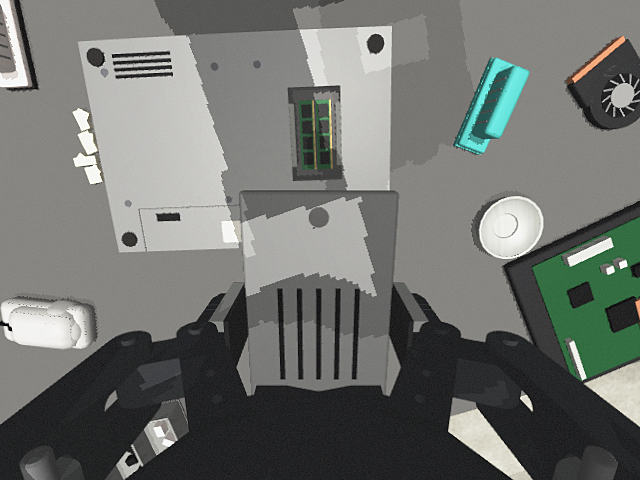

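The bay fits to 50.4 × 88.1 mm at (571.2,62.4) and -16.8°. The cover is held level, with its top 16 mm above the TCP. Next I'll measure how it sits in the hand.

```bash
python3 - <<'E'
from h import *
np.set_printoptions(precision=2,suppress=True)
p=arm.snapshot("wrist");C=cloud(p);X,Y,Z=C[...,0],C[...,1],C[...,2];v=p["depth"]>0
s=arm.get_state();t=np.array(s["tcp_pos"])
a=np.radians(70.92-90);ex=np.array([np.cos(a),np.sin(a)]);ey=np.array([-ex[1],ex[0]])
m=blob(v&(Z>242)&(Z<249)&(np.hypot(X-t[0],Y-t[1])<80))
u=(C[m][:,:2]-t[:2])@ex;w=(C[m][:,:2]-t[:2])@ey
A=np.c_[u,w,np.ones(len(u))];print("plane",np.linalg.lstsq(A,C[m][:,2],rcond=None)[0])
# edges
k=(w>-22)&(w<22);bins=np.linspace(-22,22,23);i=np.digitize(w,bins)
e=[(bins[j-1]+1,u[(i==j)].min()) for j in range(1,23)];e=np.array(e);print("rear edge slope,u",np.polyfit(e[:,0],e[:,1],1))
bu=np.arange(-48,-15,2);i=np.digitize(u,bu)
q=np.array([(bu[j-1]+1,w[i==j].min(),w[i==j].max()) for j in range(1,len(bu))]);print("sides",np.polyfit(q[:,0],q[:,1],1),np.polyfit(q[:,0],q[:,2],1))
E
```

```text
plane [  0.     0.   245.18]
rear edge slope,u [  0.   -51.44]
sides [  0.01 -28.9 ] [-0.01 32.4 ]
```

Request:
carry_out(
  motion=[
    [-1,0.3,-0.5,0,0,0.2,40],
    [-1,0.3,-1,0,0,0.25,40],
    [-1,0.32,-1,0,0,0,40],
    [0,0,-1,0,0,0,40],
    [0,0,-1,0,0,0,40],
    [0,0,-1,0,0,0,40],
    [0,0,-1,0,0,0,40],
    [0,0,-0.8,0,0,0,40],
    [0,0,0,0,0,0,40],
    [0,0,0,0,0,0,40],
  ],
)

```text
clock: 16.47
tcp_pos: [571.9, 59.8, 47.1]
tool_rot: [-0.463, -3.106, 0.0]
force: [0.2, -0.2, -0.5]
width: 60.8
finger_force: 44.0
```

```bash
python3 -c "
from h import *
tool()"
```

```text
tcp [571.9  59.8  47.1] y at 73.05 z [-0.0012  0.     -1.    ] w 60.8 F [ 0.2 -0.2 -0.5] ff 43.9836859703064 t 16.47
```

Request:
carry_out(
  motion=[
    [0,0.03,-0.2,0,0,0.02,40],
    [0,0,-0.15,0,0,0,40],
    [0,0,-0.1,0,0,0,40],
    [0,0,0,0,0,0,40],
    [0,0,0,0,0,0,40],
  ],
)

```text
clock: 16.88
tcp_pos: [572.2, 61.5, 36.1]
tool_rot: [0.458, 3.108, 0.0]
force: [0.1, 0.4, -0.6]
width: 60.5
finger_force: 44.0
```

Request:
carry_out(
  motion=[
    [0,0,-0.1,0,0,0,40],
    [0,0,-0.08,0,0,0,40],
    [0,0,0,0,0,0,40],
    [0,0,0,0,0,0,40],
  ],
)

```text
clock: 17.22
tcp_pos: [572.4, 61.2, 31.5]
tool_rot: [0.458, 3.107, -0.001]
force: [-0.3, -2.8, 2.6]
width: 60.6
finger_force: 44.3
```

Request:
carry_out(
  motion=[
    [0,0,0,0,0,0,100],
    [0,0,0,0,0,0,100],
    [0,0,0,0,0,0,100],
    [0,0,0,0,0,0,100],
    [0,0,0.4,0,0,0,100],
    [0,0,1,0,0,0,100],
    [0,0,1,0,0,0,100],
    [0,0,1,0,0,0,0],
    [0,0,1,0,0,0,0],
    [0,0,1,0,0,0,0],
  ],
)

```text
clock: 18.05
tcp_pos: [571.8, 61.7, 168.4]
tool_rot: [0.458, 3.107, 0.0]
force: [-0.1, -0.6, -1.1]
width: 51.5
finger_force: 0.0
```

Request:
carry_out(
  motion=[
    [0,0,0,0,0,0,0],
    [0,0,0,0,0,0,0],
    [0,0,0,0,0,0,0],
    [0,0,0,0,0,0,0],
  ],
)

```text
clock: 18.38
tcp_pos: [571.5, 61.6, 165.3]
tool_rot: [-0.458, -3.106, 0.0]
force: [0.1, 0.4, -0.4]
width: 0.7
finger_force: 0.0
```

```bash
python3 - <<'E'
from h import *
np.set_printoptions(precision=2,suppress=True)
tool()
p=arm.snapshot("wrist");C=cloud(p);X,Y,Z=C[...,0],C[...,1],C[...,2];v=p["depth"]>0
m=blob(v&(Z>40)&(Z<56)&(np.hypot(X-571,Y-62)<75));print(rect(C[m]),np.percentile(Z[m],[5,50,95]),m.sum())
save(p,"w5")
E
```

```text
tcp [571.5  61.6 165.3] y at 73.23 z [-0.  0. -1.] w 0.7 F [ 0.1  0.4 -0.4] ff 0.0 t 18.38
(array([571.32,  62.45]), [62.19477462768555, 100.1055679321289], np.float32(163.18843)) [46.01 47.2  48.31] 8730
```

View pics/w5.png

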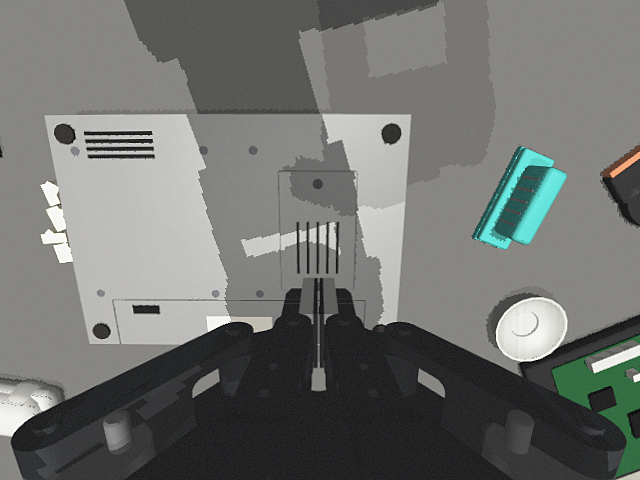

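The cover sits level in the bay at z = 47 mm, centred within 0.2 mm. I'll press it now.

Request:
carry_out(
  motion=[
    [0,-0.03,-1,0,0,0,0],
    [0,0,-1,0,0,0,0],
    [0,0,-1,0,0,0,0],
    [0,0,-1,0,0,0,0],
    [0,0,-0.5,0,0,0,0],
    [0,0,-0.15,0,0,0,0],
    [0,0,0,0,0,0,0],
    [0,0,0,0,0,0,0],
  ],
)

```text
clock: 19.1
tcp_pos: [572.4, 60.8, 50.5]
tool_rot: [0.458, 3.107, 0.0]
force: [0.0, -0.6, 0.1]
width: 0.2
finger_force: 0.0
```

Request:
carry_out(
  motion=[
    [0,0,-0.06,0,0,0,0],
    [0,0,-0.06,0,0,0,0],
    [0,0,-0.06,0,0,0,0],
    [0,0,0,0,0,0,0],
    [0,0,0,0,0,0,0],
  ],
)

```text
clock: 19.52
tcp_pos: [572.6, 60.8, 46.4]
tool_rot: [0.458, 3.106, 0.0]
force: [-0.3, 0.2, 4.7]
width: 0.0
finger_force: 2.6
```

Contact as expected. I'll keep pressing.

Request:
carry_out(
  motion=[
    [0,0,-0.06,0,0,0,0],
    [0,0,-0.06,0,0,0,0],
    [0,0,-0.06,0,0,0,0],
    [0,0,-0.06,0,0,0,0],
    [0,0,0,0,0,0,0],
  ],
)

```text
clock: 19.93
tcp_pos: [572.1, 60.8, 39.7]
tool_rot: [0.458, 3.108, 0.0]
force: [1.1, -0.0, -0.7]
width: 0.4
finger_force: 0.0
```

Request:
carry_out(
  motion=[
    [0,0,-0.06,0,0,0,0],
    [0,0,-0.06,0,0,0,0],
    [0,0,0,0,0,0,0],
    [0,0,0,0,0,0,0],
  ],
)

```text
clock: 20.27
tcp_pos: [572.1, 60.8, 38.0]
tool_rot: [0.458, 3.107, -0.0]
force: [-6.0, 0.1, 16.8]
width: 0.2
finger_force: 7.9
```

```bash
python3 - <<'E'
from h import *
np.set_printoptions(precision=2,suppress=True)
p=arm.snapshot("wrist");C=cloud(p);X,Y,Z=C[...,0],C[...,1],C[...,2];v=p["depth"]>0
m=blob(v&(Z>35)&(Z<44)&(np.hypot(X-571,Y-62)<75));print(rect(C[m]),np.percentile(Z[m],[5,50,95]),m.sum())
q=C[m];print(np.linalg.lstsq(np.c_[q[:,:2]-[571,62],np.ones(len(q))],q[:,2],rcond=None)[0])
p=arm.snapshot("scene");C=cloud(p);X,Y,Z=C[...,0],C[...,1],C[...,2]
m=(np.hypot(X-381,Y+199)<60)&(Z>8)
if m.sum(): print("scraper",rect(C[blob(m)]),Z[m].max(),m.sum())
tool()
E
```

```text
(array([557.61,  67.21]), [62.327518463134766, 69.51309967041016], np.float32(163.15944)) [36.95 38.01 39.03] 15933
[ 0.   -0.   38.07]
scraper (array([ 376.21, -208.33]), [56.073421478271484, 93.31785583496094], np.float32(163.8699)) 58.498155386830945 400
tcp [572.1  60.8  38. ] y at 73.24 z [ 0. -0. -1.] w 0.2 F [-4.8 -0.2 14.9] ff 7.921507948776707 t 20.37
```

Request:
carry_out(
  motion=[
    [0,0,0,0,0,0,0],
    [0,0,0,0,0,0,0],
    [0,0,0,0,0,0,0],
    [0,0,0,0,0,0,0],
  ],
)

```text
clock: 20.7
tcp_pos: [572.1, 60.8, 38.0]
tool_rot: [0.458, 3.107, -0.0]
force: [-4.4, -0.7, 15.5]
width: 0.0
finger_force: 7.9
```

```bash
python3 -c "
from station import arm
print(arm.finish_job())"
```

```text
the job is handed in; nothing more can be done
None
```

I handed the job in at about 21 s: all four chips are swept onto the bench and the scraper stands on the bench at about (381,-199), not at its starting spot. The cover is snapped flat at z = 38 mm with the fingers still pressing about 15 N; the system returned no verdict.

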